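# Let the spring drum of the engraving head run back

## Robot

A 6-joint arm with a two-finger parallel gripper is mounted at the origin on the work surface. World frame = base frame: x ahead of the robot, y to its left, z up, the work surface at z = 0. Lengths are in mm, angles in rad, forces in N, time in s.
With the tool pointing down it reaches from about 400 to 925 mm from the base axis. Payload 12.5 kg.
Tool frame: the origin (TCP) lies on the mounting face of the last link; the fingertips stand 190 mm ahead of it and the grasp point (between the pads) lies 171 mm ahead of it (env.grasp_offset is the distance from the TCP to the grasp point, in mm); z points along the fingers, y is the direction in which the jaws open and shut (so a half turn about z gives the same grasp; the last joint's range is limited). The gripper opens to 95 mm and grips with 3 to 60 N. Pads are 20 mm wide; open, the fingers measure 119 mm over their backs; the gripper's body (75 mm by 180 mm) begins 59 mm behind the grasp point.
Start: joints at [1.244, 0.491, 1.559, -0, 1.092, -0.106], TCP at [136.857, 609.832, 404.761] pointing down, gripper open.
Joint ranges: [-3.1, 3.1], [-0.84, 2.19], [0.05, 2.79], [-1.13, 4.28], [0.06, 2.93], [-2.69, 2.69]. Speed limits (rad/s): [2.22, 2.22, 2.79, 3.14, 3.14, 3.14].

## Interface

Orientations are given as [roll, pitch, yaw] about the fixed x, y, z axes, in that order (R = Rz(yaw) Ry(pitch) Rx(roll)).
In Python, from cell import env, viewer gives the robot as it stands.
- The arm moves only by the tool play_rows, never from a script. Its argument "increments" is a list of rows, each an object of numbers: "dx", "dy", "dz": the shift along the tool's x, y, z in mm; "rx", "ry", "rz": the turn, a rotation vector about the tool's x, y, z in units of 6 degrees (1.0 is 6 degrees). A call has 1 to 8 rows; each row is the pose to reach, as a shift and turn from the pose measured when the call began, along the tool's axes at that moment; what a row does not reach only later rows make up. A row lasts 1/12 s, in which the tool goes at most 41.7 mm and 7.16 degrees, less where a joint would pass 70% of its speed; a pose out of reach is approached as far as the arm can. A call with a gripper value outside its range is refused whole. "fingers" is the opening, from 0 (shut) to 1 (fully open), set as the call begins (left out, the last holds). The fingers move at their own pace and stop on an object; the grip force is fixed at half the most. Time passes only in rows, so rows that repeat a pose let the fingers close. It gives the time, the measured TCP pose, the force and the opening at its end, in the units of the state.
- env.state(): the state, without advancing time (a new reading comes with each control period).
- viewer.read_camera(name): name is "side" or "top"; returns a dict with "image" (384x512x3 uint8, red, green, blue), "fx", "fy", "cx", "cy" (pixels), "rvec" (rotation vector, rad) and "tvec" (3), from world to camera coordinates, as OpenCV has them. Camera axes: x right, y down, z forward; pixel columns grow to the right and rows downward; lengths in mm; the calibration is good to about 2 mm. A picture is of the moment at which its call begins. There is no depth.
- env.job_done(): hands the job in, once; it reports no verdict.
The state is a dict: "t": time; "joints": joint angles; "qvel": joint speeds; "tau": joint torques, N m; "eef_pos": TCP position; "tcp_rot": TCP orientation; "ft_force": force on the tool from outside, world axes, zero at the start; "moment": the same for the moment, N m; "opening": opening from 0.0 (shut) to 1.0 (fully open).
Only numpy, scipy, OpenCV 4.12 (cv2) and the standard library are available. Lean on these libraries where they do the work, as an engineer would, in place of code of your own. Each camera call takes 0.05 s, during which the arm holds its last target.

## Task

The domed disc is finished. On the ratchet head that carries it, lift the pawl clear of the toothed wheel so that the spring turns the drum all the way back to its stop, then let the pawl down into the teeth again and let go of it. Leave the pawl of the other head, the one with the flat square plate, down in its teeth.

Things in the scene. Friction and masses are not known exactly. Their poses are not given: they have to be found in the camera images.
- dome_tab (a point): Upright lifting tab at the robot-side end of the pawl on the grey head with the DOMED ROUND DISC (124 mm). Tab 12 mm wide (y), 22 long (x), rising 34 above the pawl's bar. Point: its centre, 19 below its top, about 205 above the table, pawl down. Then x = level along bar from tab to hinge, y = level along axle towards disc, z up. Hinge line: 140 mm along x, 27 below. 60 mm free each side.
- dome_pawl (a joint): Angle (rad) of that pawl, a dark steel bar 12 x 12 mm lying level over a 100 mm saw-toothed wheel at the head's end: 0 = fully down in the teeth, grows as the tab swings up towards x about the hinge; stop at 0.8. Its nose clears the teeth at 0.13; 0.25 to 0.4 is a good lift (tab up 34 to 53 mm). Below 0.13 the wheel catches. About 130 g; its weight and a light spring (1 to 2 N at the tab) push it down when let go.
- dome_drum (a joint): Angle (rad) of that head's wheel, 76 mm drum and disc, turning together: 0 = fully run back, on a stop inside the drum; larger = wound (starts held at about 2.55). The pawl catches it every 0.524 (0.454, 0.977, ...), none below 0.454. With the pawl held up, an inner spring turns it back by itself at about 1 rad/s, 2 to 4 s in all.
- plate_pawl (a joint): Angle (rad) of the pawl on the other head, alike but carrying a FLAT SQUARE PLATE (96 mm, 8 thick): 0 = down in the teeth; it must stay down. Each head: base 190 x 130 mm, fixed on a 30 mm aluminium bench plate, axle level, 90 mm above the base's underside, toothed wheel at one end, drum in the middle, workpiece at the other end.

How it is judged (in metres and radians):
On the way, in this order (a step that is already met when the one before it is completed fails the run):
1. the pawl of the disc's head is lifted (value of joint dome_pawl above 0.09 rad), for 0.05 s.
2. its drum has run back to the stop (value of joint dome_drum below 0.15 rad), for 0.1 s.
At the end, for the whole second after the job is handed in: The drum of the head with the domed disc is back at its stop (within 0.15 rad), its pawl is down in the teeth again (within 0.05 rad), and the other head's pawl is down (within 0.05 rad) (value of joint dome_drum below 0.15 rad and value of joint each of dome_pawl, plate_pawl below 0.05 rad); the robot touches nothing.
It fails at once if the pawl of the head with the square plate is lifted (value of joint plate_pawl above 0.08 rad).
It also fails if it takes over 35 s, if anything falls off the work surface, if the arm or the gripper's body presses on something with over 40 N, if the wrist force passes 120 N, or if a joint passes its speed limit or range.

## Working session

There is one attempt and no reset: what is moved stays moved. The work goes in short steps, Python scripts to look and compute and a tool call to move; the robot and the scene stay as the last step left them, time stands still between calls to the robot, and variables do not carry over. Pictures are saved under pics/ and viewed, and the job is handed in when it is done.

Besides the shell and the picture viewer there is one more tool, called after "Emit:" in YAML: its name, and indented under it one key for each argument. play_rows: Moves the arm, as the interface text tells. Its arguments: {"type":"object","properties":{"increments":{"type":"array","items":{"type":"object","properties":{"dx":{"type":"number"},"dy":{"type":"number"},"dz":{"type":"number"},"rx":{"type":"number"},"ry":{"type":"number"},"rz":{"type":"number"}}}},"fingers":{"type":"number"}},"required":["increments"]}

```bash
mkdir -p pics; ls
python3 - <<'E'
from cell import env, viewer
import cv2,numpy as np
for n in("side","top"):
    c=viewer.read_camera(n)
    np.savez(f"pics/{n}0.npz",**c)
    cv2.imwrite(f"pics/{n}0.png",cv2.resize(c["image"][:,:,::-1],(800,600),interpolation=cv2.INTER_CUBIC))
    R=cv2.Rodrigues(np.array(c["rvec"],float))[0]
    print(n,c["fx"],c["fy"],c["cx"],c["cy"],"cam pos",-R.T@np.array(c["tvec"]).ravel())
print(env.state())
E
```

```text
pics
side 386.8275420672569 386.8275420672569 258.81386325011647 196.7065539256937 cam pos [512.41849096 456.14767998 709.24195351]
top 479.54100164022765 479.54100164022765 258.30126708755756 188.68436030931753 cam pos [ 378.40314359  -22.01553809 1111.9258911 ]
{'t': 0.1, 'joints': array([ 1.24440705e+00,  4.91518259e-01,  1.55940197e+00, -4.05332170e-06,
        1.09167216e+00, -1.05562837e-01]), 'qvel': array([-2.81093398e-04,  4.85649830e-04, -2.81876030e-06, -1.67233765e-03,
       -1.13105549e-03,  1.14310564e-04]), 'tau': array([ 3.85824504e-03, -6.13625121e+01, -2.58610529e+01,  6.94220373e-02,
        4.69633390e-02, -1.17610516e-04]), 'eef_pos': array([136.84504665, 609.80947965, 404.20365569]), 'tcp_rot': array([-3.14059811e+00, -1.01763243e-04,  2.92076803e+00]), 'ft_force': array([-0.81519147,  0.31398626,  0.30593742]), 'moment': array([-0.0001248 , -0.01491947, -0.01686446]), 'opening': 1.0024111802721587}
```

View pics/side0.png

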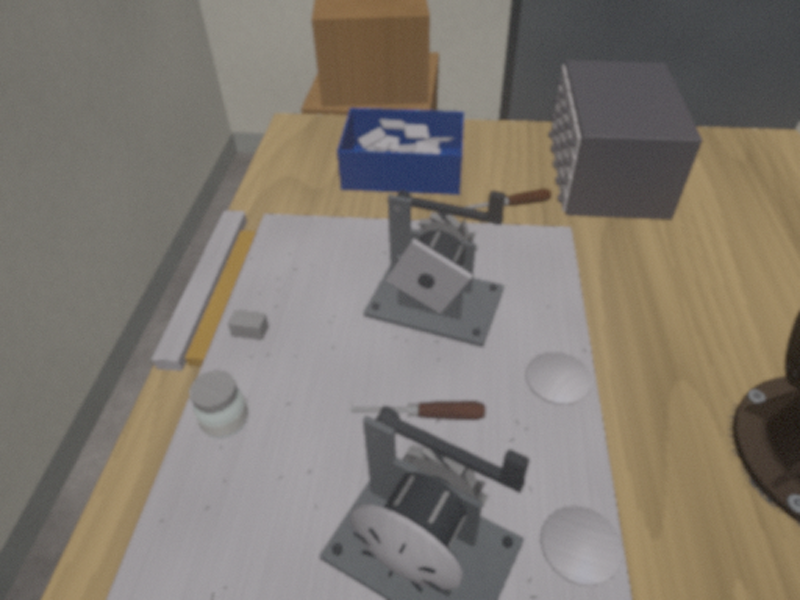

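View pics/top0.png

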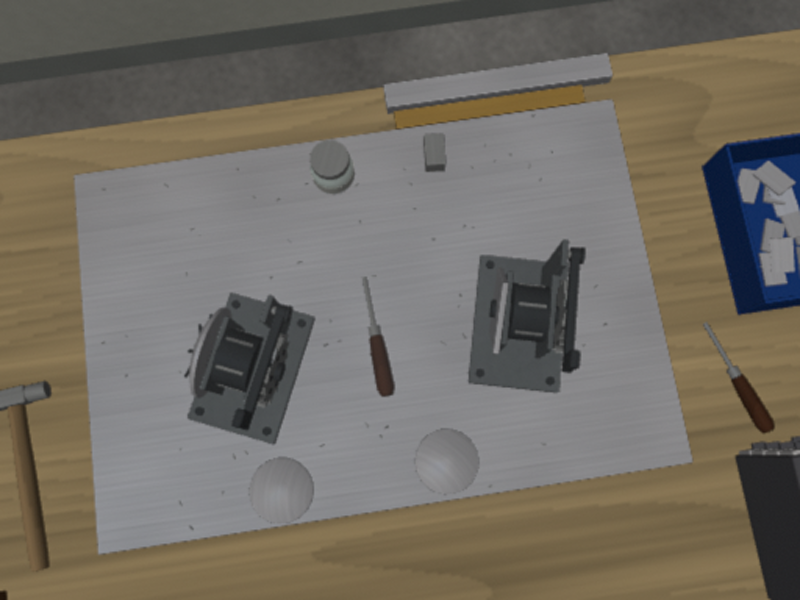

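Both views show the disc head: tab near (515,468) in the side view and (243,415) in the top view (800x600 scale). The square-plate head is the far one in the side view and the right one in the top view. I'll zoom in on the tab.

Run:
```python
import cv2,numpy as np
a=np.load("pics/side0.npz")["image"][250:350,220:350,::-1]
b=np.load("pics/top0.npz")["image"][180:290,110:220,::-1]
a=cv2.resize(a,None,fx=6,fy=6,interpolation=cv2.INTER_CUBIC);b=cv2.resize(b,None,fx=5,fy=5,interpolation=cv2.INTER_CUBIC)
cv2.imwrite("pics/sz.png",cv2.convertScaleAbs(a,alpha=1.6));cv2.imwrite("pics/tz.png",cv2.convertScaleAbs(b,alpha=2))
```

```text
(no output)
```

View pics/sz.png

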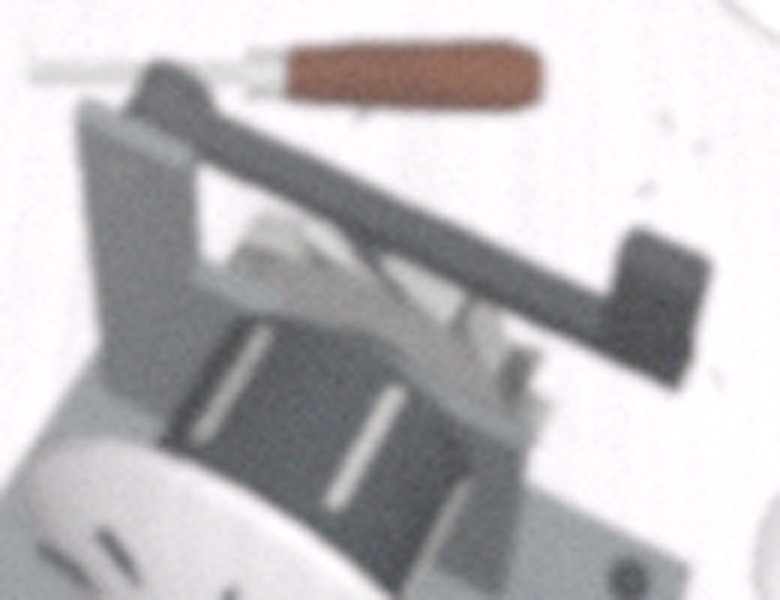

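View pics/tz.png

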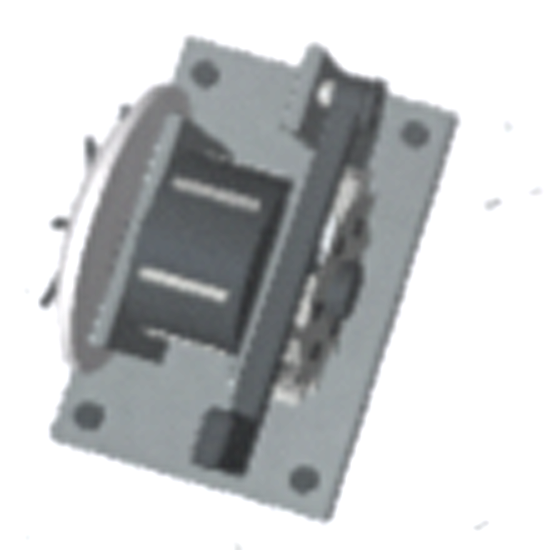

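Run:
```python
import cv2,numpy as np
def f(n,r,c,s,lo,hi):
    g=np.load(f"pics/{n}0.npz")["image"][r[0]:r[1],c[0]:c[1],::-1].astype(float)
    g=cv2.resize(np.clip((g-lo)/(hi-lo)*255,0,255).astype(np.uint8),None,fx=s,fy=s,interpolation=cv2.INTER_CUBIC)
    for i in range(r[1]-r[0]):
        if (r[0]+i)%5==0: cv2.putText(g,str(r[0]+i),(0,int((i+.5)*s)+4),0,.4,(0,0,255));cv2.line(g,(28,int((i+.5)*s)),(36,int((i+.5)*s)),(0,0,255))
    for i in range(c[1]-c[0]):
        if (c[0]+i)%5==0: cv2.putText(g,str(c[0]+i),(int((i+.5)*s)-10,10),0,.4,(0,0,255));cv2.line(g,(int((i+.5)*s),12),(int((i+.5)*s),20),(0,0,255))
    return g
a=f("side",(282,320),(312,350-8),16,20,140)
b=f("top",(254,282),(140,168),16,10,110)
h=max(a.shape[0],b.shape[0]); p=lambda x:cv2.copyMakeBorder(x,0,h-x.shape[0],0,0,cv2.BORDER_CONSTANT)
o=np.hstack([p(a),p(b)]);print(o.shape,a.shape);cv2.imwrite("pics/tabs.png",o[:600,:1000] if o.shape[1]<=800 else cv2.resize(o,(800,int(o.shape[0]*800/o.shape[1]))))
```

```text
(608, 928, 3) (608, 480, 3)
```

View pics/tabs.png

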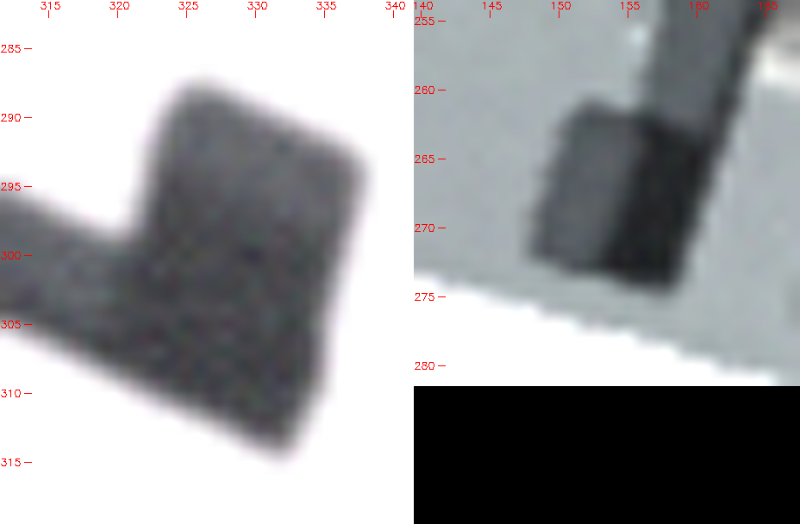

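```bash
cat > h.py <<'E'
import cv2,numpy as np
def cam(n,k="0"):
    c=np.load(f"pics/{n}{k}.npz");R=cv2.Rodrigues(c["rvec"].astype(float))[0];t=c["tvec"].astype(float).ravel()
    K=np.array([[c["fx"],0,c["cx"]],[0,c["fy"],c["cy"]],[0,0,1]],float);return K,R,t
def ray(n,p,k="0"):
    K,R,t=cam(n,k);d=R.T@np.linalg.inv(K)@[*p,1];return -R.T@t,d/np.linalg.norm(d)
def plane(n,p,z,k="0"):
    o,d=ray(n,p,k);return o+d*(z-o[2])/d[2]
def tri(ps,pt,k="0"):
    o1,d1=ray("side",ps,k);o2,d2=ray("top",pt,k)
    s=np.linalg.lstsq(np.c_[d1,-d2],o2-o1,rcond=None)[0];a=o1+s[0]*d1;b=o2+s[1]*d2
    return (a+b)/2,np.linalg.norm(a-b)
def proj(n,X,k="0"):
    K,R,t=cam(n,k);q=K@(R@np.asarray(X,float)+t);return q[:2]/q[2]
E
python3 - <<'E'
from h import *
np.set_printoptions(precision=1,suppress=True)
print("ctr",tri((330.5,293),(152.3,267.2)))
print("farhinge",tri((325.5,287.8),(156.2,262.3)),"farrobot",tri((337.7,293.8),(153.3,273.3)))
for nm,p,q,z in [("base",(110+457/5,180+115/5),(110+328/5,180+520/5),40),("base2",(110+190/5,180+38/5),(110+55/5,180+435/5),40),("tabedge",(151.5,261),(148.2,272),224),("bar",(180,198),(160.6,260),197)]:
    A=plane("top",p,z);B=plane("top",q,z);print(nm,A,B,np.linalg.norm(A-B),np.arctan2(*(A-B)[1::-1]))
# text check: hinge = tab centre +140 along x, -27
E
```

```text
ctr (array([442.9, 167. , 220.8]), np.float64(0.27175780892202106))
farhinge (array([450.2, 159.1, 220.9]), np.float64(1.3270005553403916)) farrobot (array([432.2, 166.6, 219.2]), np.float64(0.6077640544746643))
base [582.8  80.1  40. ] [412.4 158.6  40. ] 187.6697065658573 -0.43137052643983986
base2 [636.4 196.3  40. ] [466.9 273.7  40. ] 186.35723991304852 -0.4283222197966241
tabedge [454.2 166.6 224. ] [435.3 174.6 224. ] 20.541378053795473 -0.4017395842268181
bar [568.8 105.  197. ] [455.8 155.1 197. ] 123.61314796198513 -0.41734472975151443
```

```bash
cat >> h.py <<'E'
from scipy.spatial.transform import Rotation as Ro
T0=np.array([443.3,167.6,206.]);YAW=-0.42
def go(s,th,up=0.,along=0.,side=0.):
    """grasp point on tab, pawl angle th, raised by up -> increments from state s"""
    X=np.array([np.cos(YAW),np.sin(YAW),0]);Y=np.array([-np.sin(YAW),np.cos(YAW),0]);Z=np.array([0,0,1.])
    H=T0+140*X-27*Z
    Q=Ro.from_rotvec(-Y*-th*-1) if False else Ro.from_rotvec(Y*th)   # +y rot: -x arm goes up, top leans to +x
    P=H+Q.apply(T0-H)+up*Z+along*X+side*Y
    W=Q*Ro.from_euler('xyz',[np.pi,0,YAW+np.pi])
    tcp=P-171*W.apply([0,0,1])
    C=Ro.from_euler('xyz',s["tcp_rot"])
    d=C.inv().apply(tcp-s["eef_pos"]);r=(C.inv()*W).as_rotvec()/np.radians(6)
    return np.round(d,1),np.round(r,2),P.round(1),tcp.round(1)
E
python3 - <<'E'
from h import *
from cell import env
s=env.state();print(go(s,0,up=75));print(go(s,.3))
E
```

```text
(array([-395.9, -364.4,  -47.5]), array([-0.01, -0.  ,  1.9 ]), array([443.3, 167.6, 281. ]), array([443.3, 167.6, 452. ]))
(array([-459.4, -377.2,   -5. ]), array([-0.29,  2.86,  1.89]), array([456.3, 161.8, 246.2]), array([502.4, 141.2, 409.5]))
```

Emit:
play_rows:
  fingers: 0.6
  increments:
    - {"dz":-30}
    - {"dx":-10,"dy":-10,"dz":-47.5}
    - {"dx":-395.9,"dy":-364.4,"dz":-47.5,"rz":1.9}
    - {"dx":-395.9,"dy":-364.4,"dz":-47.5,"rz":1.9}
    - {"dx":-395.9,"dy":-364.4,"dz":-47.5,"rz":1.9}
    - {"dx":-395.9,"dy":-364.4,"dz":-47.5,"rz":1.9}
    - {"dx":-395.9,"dy":-364.4,"dz":-47.5,"rz":1.9}
    - {"dx":-395.9,"dy":-364.4,"dz":-47.5,"rz":1.9}

```text
invalid input
```

Run:
```python
from h import *
from cell import env
s=env.state();print(s["t"],s["eef_pos"],go(s,0,up=75))
```

```text
0.1 [136.84504665 609.80947965 404.20365569] (array([-395.9, -364.4,  -47.5]), array([-0.01, -0.  ,  1.9 ]), array([443.3, 167.6, 281. ]), array([443.3, 167.6, 452. ]))
```

Emit:
play_rows:
  fingers: 0.6
  increments:
    - {"dx":0,"dy":0,"dz":-30,"rx":0,"ry":0,"rz":0}
    - {"dx":-10,"dy":-10,"dz":-48,"rx":0,"ry":0,"rz":0}
    - {"dx":-38,"dy":-36,"dz":-48,"rx":0,"ry":0,"rz":0.3}
    - {"dx":-66,"dy":-62,"dz":-48,"rx":0,"ry":0,"rz":0.6}
    - {"dx":-94,"dy":-88,"dz":-48,"rx":0,"ry":0,"rz":0.9}
    - {"dx":-122,"dy":-114,"dz":-48,"rx":0,"ry":0,"rz":1.2}
    - {"dx":-150,"dy":-140,"dz":-48,"rx":0,"ry":0,"rz":1.5}
    - {"dx":-178,"dy":-166,"dz":-48,"rx":0,"ry":0,"rz":1.9}

```text
t: 0.77
eef_pos: [274.7, 407.3, 452.2]
tcp_rot: [-3.14, 0.0, 2.721]
ft_force: [1.4, 0.4, 0.8]
opening: 0.605
```

Run:
```python
from h import *
from cell import env
s=env.state();print(s["t"],s["eef_pos"],s["opening"],go(s,0,up=75))
```

```text
0.7667 [274.72243191 407.25607179 452.2220021 ] 0.6052447436744196 (array([-251.8, -149.9,    0.4]), array([-0.01,  0.  , -0.01]), array([443.3, 167.6, 281. ]), array([443.3, 167.6, 452. ]))
```

Emit:
play_rows:
  increments:
    - {"dx":-32,"dy":-19,"dz":0,"rx":0,"ry":0,"rz":0}
    - {"dx":-64,"dy":-38,"dz":0,"rx":0,"ry":0,"rz":0}
    - {"dx":-96,"dy":-57,"dz":0,"rx":0,"ry":0,"rz":0}
    - {"dx":-128,"dy":-76,"dz":0,"rx":0,"ry":0,"rz":0}
    - {"dx":-160,"dy":-95,"dz":0,"rx":0,"ry":0,"rz":0}
    - {"dx":-192,"dy":-114,"dz":0,"rx":0,"ry":0,"rz":0}
    - {"dx":-224,"dy":-133,"dz":0,"rx":0,"ry":0,"rz":0}
    - {"dx":-251.8,"dy":-149.9,"dz":0,"rx":0,"ry":0,"rz":0}

```text
t: 1.43
eef_pos: [444.2, 165.6, 452.4]
tcp_rot: [-3.14, -0.0, 2.72]
ft_force: [1.0, 0.7, -0.5]
opening: 0.602
```

Run:
```python
from h import *
from cell import env,viewer
s=env.state();print(s["t"],s["eef_pos"],s["ft_force"],go(s,0,up=30))
ims=[]
for n in("side","top"):
    c=viewer.read_camera(n);np.savez(f"pics/{n}1.npz",**c)
    ims.append(cv2.resize(c["image"][:,:,::-1],(400,300)) if 0 else c["image"][:,:,::-1])
a=cv2.resize(ims[0][200:384,200:400],(400,368));b=cv2.resize(ims[1][150:334,60:260],(400,368))
cv2.imwrite("pics/v1.png",cv2.convertScaleAbs(np.hstack([a,b]),alpha=1.6))
```

```text
1.4333 [444.19352915 165.55719468 452.35549978] [ 0.95772531  0.68657225 -0.46271969] (array([ 1.6,  1.6, 45.4]), array([-0.01, -0.  , -0.01]), array([443.3, 167.6, 236. ]), array([443.3, 167.6, 407. ]))
```

View pics/v1.png

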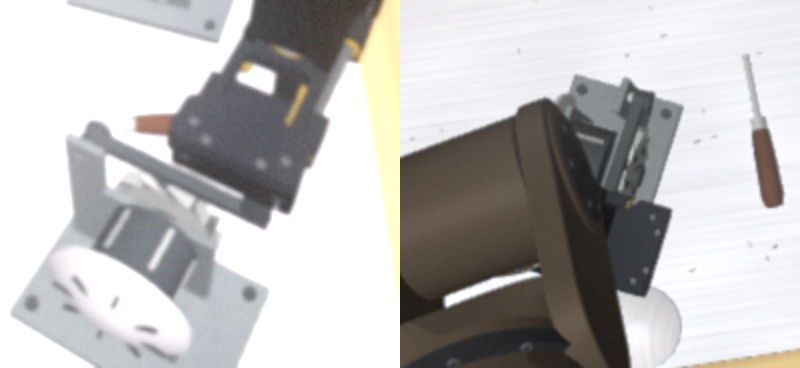

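Run:
```python
from h import *
s=dict(eef_pos=np.array([444.2,165.6,452.4]))
Y=np.array([.408,.913,0]);tip=s["eef_pos"]-[0,0,190]
for n,o,k in (("side",(200,200),0),):
    for nm,P in [("tip+",tip+28*Y),("tip-",tip-28*Y),("bodyend+",tip+[0,0,78]+90*Y),("bodyend-",tip+[0,0,78]-90*Y),("tab",T0+[0,0,18])]:
        print(nm,(proj(n,P)-o)*2)
c=np.load("pics/side1.npz")["image"][230:340,230:370,::-1]
cv2.imwrite("pics/v2.png",cv2.convertScaleAbs(cv2.resize(c,None,fx=5,fy=5,interpolation=cv2.INTER_CUBIC),alpha=2))
```

```text
tip+ [250.20192643 184.56909093]
tip- [281.38617353 121.24305346]
bodyend+ [221.30633756 199.9028221 ]
bodyend- [331.26346394 -14.27125595]
tab [260.84996027 184.34086794]
```

View pics/v2.png

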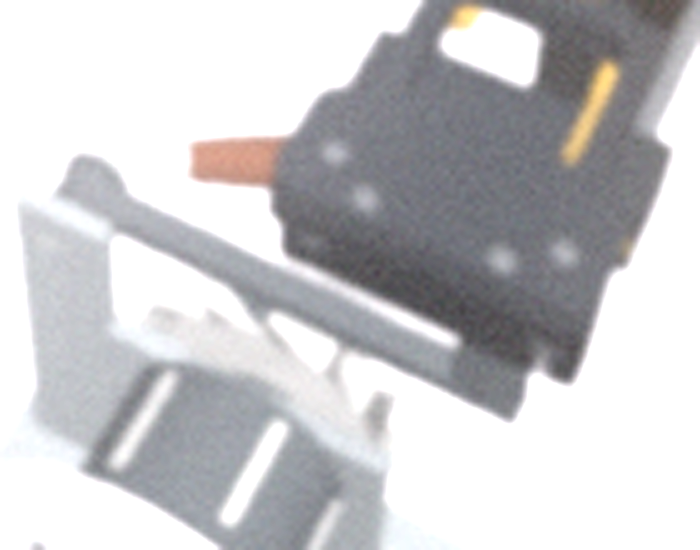

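The finger stands just in front of the tab, which agrees with the projected tip at about (250,185), so I'll descend.

Emit:
play_rows:
  increments:
    - {"dx":1.6,"dy":1.6,"dz":10,"rx":0,"ry":0,"rz":0}
    - {"dx":1.6,"dy":1.6,"dz":20,"rx":0,"ry":0,"rz":0}
    - {"dx":1.6,"dy":1.6,"dz":30,"rx":0,"ry":0,"rz":0}
    - {"dx":1.6,"dy":1.6,"dz":40,"rx":0,"ry":0,"rz":0}
    - {"dx":1.6,"dy":1.6,"dz":46,"rx":0,"ry":0,"rz":0}
    - {"dx":1.6,"dy":1.6,"dz":46,"rx":0,"ry":0,"rz":0}

```text
t: 2.03
eef_pos: [444.1, 167.0, 405.0]
tcp_rot: [-3.139, -0.002, 2.717]
ft_force: [0.7, -0.1, -0.9]
opening: 0.6
```

Run:
```python
from h import *
from cell import env,viewer
s=env.state();print(s["t"],s["eef_pos"],s["ft_force"],go(s,0))
c=viewer.read_camera("side");np.savez("pics/side2.npz",**c)
cv2.imwrite("pics/v3.png",cv2.convertScaleAbs(cv2.resize(c["image"][230:340,230:370,::-1],None,fx=5,fy=5,interpolation=cv2.INTER_CUBIC),alpha=2))
```

```text
2.0333 [444.11395228 167.02649946 405.024198  ] [ 0.7494813  -0.05695677 -0.93430853] (array([ 0.9,  0.3, 28. ]), array([-0.03, -0.01, -0.04]), array([443.3, 167.6, 206. ]), array([443.3, 167.6, 377. ]))
```

View pics/v3.png

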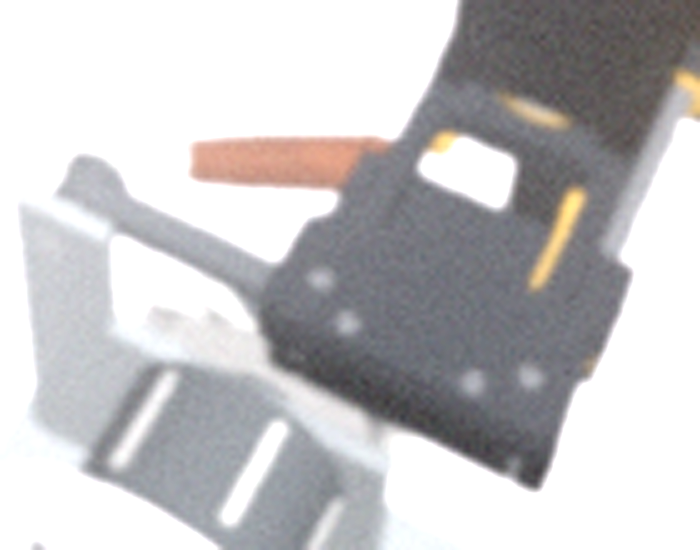

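No contact so far: the force is under 1 N, and the tips are now astride the tab's top. I'll go down the last 28 mm and close.

Emit:
play_rows:
  increments:
    - {"dx":1,"dy":0,"dz":7,"rx":0,"ry":0,"rz":0}
    - {"dx":1,"dy":0,"dz":14,"rx":0,"ry":0,"rz":0}
    - {"dx":1,"dy":0,"dz":20,"rx":0,"ry":0,"rz":0}
    - {"dx":1,"dy":0,"dz":25,"rx":0,"ry":0,"rz":0}
    - {"dx":1,"dy":0,"dz":27,"rx":0,"ry":0,"rz":0}
    - {"dx":1,"dy":0,"dz":27,"rx":0,"ry":0,"rz":0}

```text
t: 2.58
eef_pos: [443.4, 167.3, 378.2]
tcp_rot: [-3.139, -0.001, 2.717]
ft_force: [0.5, -0.5, 0.1]
opening: 0.604
```

Emit:
play_rows:
  fingers: 0.3
  increments:
    - {"dx":0,"dy":0,"dz":0,"rx":0,"ry":0,"rz":0}
    - {"dx":0,"dy":0,"dz":0,"rx":0,"ry":0,"rz":0}
    - {"dx":0,"dy":0,"dz":0,"rx":0,"ry":0,"rz":0}
    - {"dx":0,"dy":0,"dz":0,"rx":0,"ry":0,"rz":0}

```text
t: 2.92
eef_pos: [443.4, 167.3, 378.4]
tcp_rot: [-3.139, -0.001, 2.717]
ft_force: [-0.8, -0.3, 0.1]
opening: 0.376
```

Emit:
play_rows:
  fingers: 0
  increments:
    - {"dx":0,"dy":0,"dz":0,"rx":0,"ry":0,"rz":0}
    - {"dx":0,"dy":0,"dz":0,"rx":0,"ry":0,"rz":0}
    - {"dx":0,"dy":0,"dz":0,"rx":0,"ry":0,"rz":0}
    - {"dx":0,"dy":0,"dz":0,"rx":0,"ry":0,"rz":0}
    - {"dx":0,"dy":0,"dz":0,"rx":0,"ry":0,"rz":0}
    - {"dx":0,"dy":0,"dz":0,"rx":0,"ry":0,"rz":0}

```text
t: 3.42
eef_pos: [443.4, 167.4, 378.5]
tcp_rot: [-3.139, -0.001, 2.716]
ft_force: [-0.5, 2.6, 0.2]
opening: 0.126
```

Run:
```python
from h import *
from cell import env,viewer
s=env.state();print(s["t"],s["eef_pos"],s["ft_force"],s["opening"]*95)
for th in (0,.1,.2,.3):print(th,go(s,th))
c=viewer.read_camera("side");np.savez("pics/side3.npz",**c)
cv2.imwrite("pics/v4.png",cv2.convertScaleAbs(cv2.resize(c["image"][230:370,200:370,::-1],None,fx=4,fy=4,interpolation=cv2.INTER_CUBIC),alpha=2))
```

```text
3.4167 [443.42936872 167.44453849 378.51035689] [-0.52146679  2.56940819  0.20931084] 11.952162229693275
0 (array([0.2, 0.1, 1.5]), array([-0.02, -0.01, -0.05]), array([443.3, 167.6, 206. ]), array([443.3, 167.6, 377. ]))
0.1 (array([-20.3,   0.2, -11.5]), array([-0.02,  0.94, -0.05]), array([446.4, 166.2, 219.8]), array([462. , 159.3, 390. ]))
0.2 (array([-41.9,   0.3, -22.4]), array([-0.02,  1.9 , -0.05]), array([450.7, 164.3, 233.3]), array([481.8, 150.4, 400.9]))
0.3 (array([-64.6,   0.4, -31.1]), array([-0.01,  2.85, -0.05]), array([456.3, 161.8, 246.2]), array([502.4, 141.2, 409.5]))
```

View pics/v4.png

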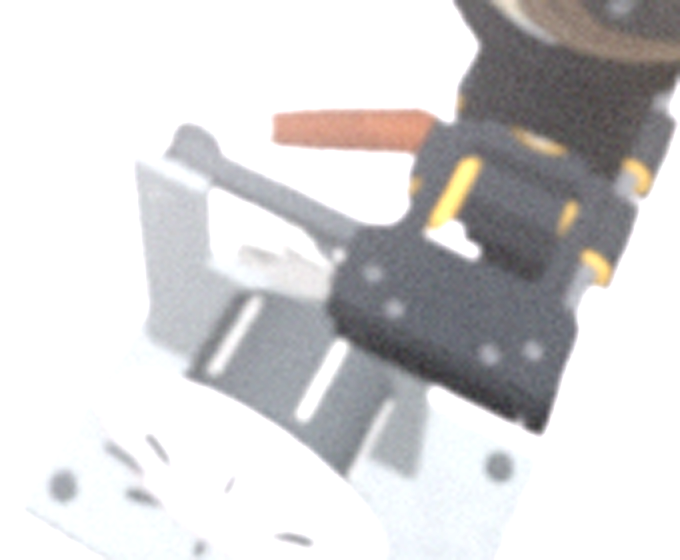

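The grip is on the tab: the opening reads 11.95 mm against its 12 mm width. I'll lift along the hinge arc to 0.3 rad.

Emit:
play_rows:
  increments:
    - {"dx":-10,"dy":0,"dz":-6.8,"rx":0,"ry":0.48,"rz":0}
    - {"dx":-20.4,"dy":0,"dz":-13,"rx":0,"ry":0.95,"rz":0}
    - {"dx":-31,"dy":0,"dz":-18.7,"rx":0,"ry":1.43,"rz":0}
    - {"dx":-42,"dy":0,"dz":-23.9,"rx":0,"ry":1.91,"rz":0}
    - {"dx":-53.2,"dy":0,"dz":-28.4,"rx":0,"ry":2.39,"rz":0}
    - {"dx":-64.6,"dy":0,"dz":-32.6,"rx":0,"ry":2.86,"rz":0}
    - {"dx":-64.6,"dy":0,"dz":-32.6,"rx":0,"ry":2.86,"rz":0}
    - {"dx":-64.6,"dy":0,"dz":-32.6,"rx":0,"ry":2.86,"rz":0}

```text
t: 4.13
eef_pos: [502.5, 140.6, 410.5]
tcp_rot: [-3.139, -0.299, 2.715]
ft_force: [4.4, -1.5, -3.1]
opening: 0.121
```

Run:
```python
from h import *
from cell import env,viewer
s=env.state();print(s["t"],s["eef_pos"],s["ft_force"],s["opening"]*95,go(s,.3))
c=viewer.read_camera("side");np.savez("pics/side4.npz",**c)
cv2.imwrite("pics/v5.png",cv2.convertScaleAbs(cv2.resize(c["image"][230:370,200:370,::-1],None,fx=4,fy=4,interpolation=cv2.INTER_CUBIC),alpha=2))
```

```text
4.1333 [502.49031539 140.63087023 410.53321655] [ 4.42882307 -1.54644961 -3.05699689] 11.469421943021585 (array([-0. ,  0.5,  1. ]), array([-0.  ,  0.01, -0.06]), array([456.3, 161.8, 246.2]), array([502.4, 141.2, 409.5]))
```

View pics/v5.png

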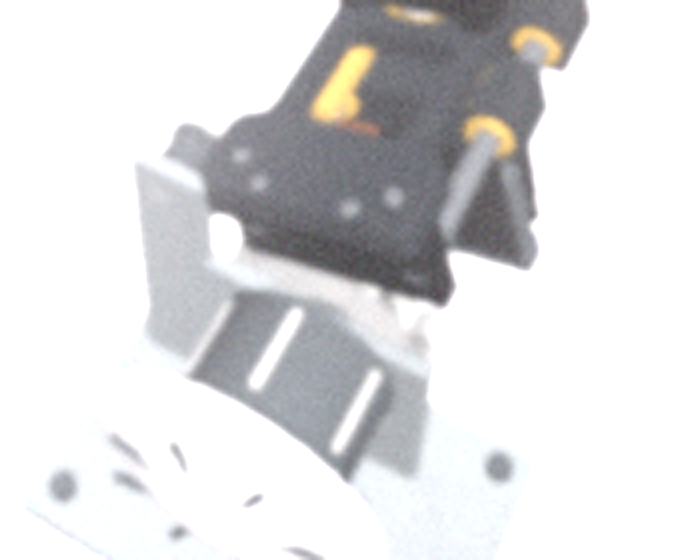

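The pawl is lifted and held, with about 5 N at the wrist. The drum has started turning: its ribs moved from (330,380) to (275,345). I'll wait with the pawl held up and check the drum each time.

Emit:
play_rows:
  increments:
    - {"dx":0,"dy":0,"dz":0,"rx":0,"ry":0,"rz":0}
    - {"dx":0,"dy":0,"dz":0,"rx":0,"ry":0,"rz":0}
    - {"dx":0,"dy":0,"dz":0,"rx":0,"ry":0,"rz":0}
    - {"dx":0,"dy":0,"dz":0,"rx":0,"ry":0,"rz":0}
    - {"dx":0,"dy":0,"dz":0,"rx":0,"ry":0,"rz":0}
    - {"dx":0,"dy":0,"dz":0,"rx":0,"ry":0,"rz":0}
    - {"dx":0,"dy":0,"dz":0,"rx":0,"ry":0,"rz":0}
    - {"dx":0,"dy":0,"dz":0,"rx":0,"ry":0,"rz":0}

```text
t: 4.85
eef_pos: [502.3, 140.8, 410.6]
tcp_rot: [-3.139, -0.298, 2.716]
ft_force: [3.8, -2.2, -5.2]
opening: 0.123
```

Emit:
play_rows:
  increments:
    - {"dx":0,"dy":0,"dz":0,"rx":0,"ry":0,"rz":0}
    - {"dx":0,"dy":0,"dz":0,"rx":0,"ry":0,"rz":0}
    - {"dx":0,"dy":0,"dz":0,"rx":0,"ry":0,"rz":0}
    - {"dx":0,"dy":0,"dz":0,"rx":0,"ry":0,"rz":0}
    - {"dx":0,"dy":0,"dz":0,"rx":0,"ry":0,"rz":0}
    - {"dx":0,"dy":0,"dz":0,"rx":0,"ry":0,"rz":0}
    - {"dx":0,"dy":0,"dz":0,"rx":0,"ry":0,"rz":0}
    - {"dx":0,"dy":0,"dz":0,"rx":0,"ry":0,"rz":0}

```text
t: 5.52
eef_pos: [502.3, 140.8, 410.6]
tcp_rot: [-3.139, -0.298, 2.715]
ft_force: [3.4, -1.2, -5.4]
opening: 0.124
```

Emit:
play_rows:
  increments:
    - {"dx":0,"dy":0,"dz":0,"rx":0,"ry":0,"rz":0}
    - {"dx":0,"dy":0,"dz":0,"rx":0,"ry":0,"rz":0}
    - {"dx":0,"dy":0,"dz":0,"rx":0,"ry":0,"rz":0}
    - {"dx":0,"dy":0,"dz":0,"rx":0,"ry":0,"rz":0}
    - {"dx":0,"dy":0,"dz":0,"rx":0,"ry":0,"rz":0}
    - {"dx":0,"dy":0,"dz":0,"rx":0,"ry":0,"rz":0}
    - {"dx":0,"dy":0,"dz":0,"rx":0,"ry":0,"rz":0}
    - {"dx":0,"dy":0,"dz":0,"rx":0,"ry":0,"rz":0}

```text
t: 6.18
eef_pos: [502.3, 140.8, 410.6]
tcp_rot: [-3.139, -0.298, 2.715]
ft_force: [4.4, -1.6, -5.6]
opening: 0.129
```

Emit:
play_rows:
  increments:
    - {"dx":0,"dy":0,"dz":0,"rx":0,"ry":0,"rz":0}
    - {"dx":0,"dy":0,"dz":0,"rx":0,"ry":0,"rz":0}
    - {"dx":0,"dy":0,"dz":0,"rx":0,"ry":0,"rz":0}
    - {"dx":0,"dy":0,"dz":0,"rx":0,"ry":0,"rz":0}
    - {"dx":0,"dy":0,"dz":0,"rx":0,"ry":0,"rz":0}
    - {"dx":0,"dy":0,"dz":0,"rx":0,"ry":0,"rz":0}
    - {"dx":0,"dy":0,"dz":0,"rx":0,"ry":0,"rz":0}
    - {"dx":0,"dy":0,"dz":0,"rx":0,"ry":0,"rz":0}

```text
t: 6.85
eef_pos: [502.3, 140.8, 410.6]
tcp_rot: [-3.139, -0.298, 2.715]
ft_force: [3.1, -2.1, -5.5]
opening: 0.126
```

```bash
cat > snap.py <<'E'
from h import *
import sys
from cell import env,viewer
k=sys.argv[1];s=env.state();print(s["t"],s["eef_pos"],s["ft_force"],s["opening"]*95,go(s,0),go(s,.3))
c=viewer.read_camera("side");np.savez(f"pics/side{k}.npz",**c)
cv2.imwrite(f"pics/s{k}.png",cv2.resize(c["image"][240:384,200:370,::-1],None,fx=4,fy=4,interpolation=cv2.INTER_CUBIC))
E
python3 snap.py 5
```

```text
6.85 [502.28395316 140.77708324 410.55879472] [ 3.11811269 -2.05081303 -5.52648296] 11.994497145755291 (array([52.1,  0.2, 51.1]), array([-0.01, -2.84, -0.05]), array([443.3, 167.6, 206. ]), array([443.3, 167.6, 377. ])) (array([-0.3,  0.4,  1. ]), array([-0.01,  0.02, -0.06]), array([456.3, 161.8, 246.2]), array([502.4, 141.2, 409.5]))
```

View pics/s5.png

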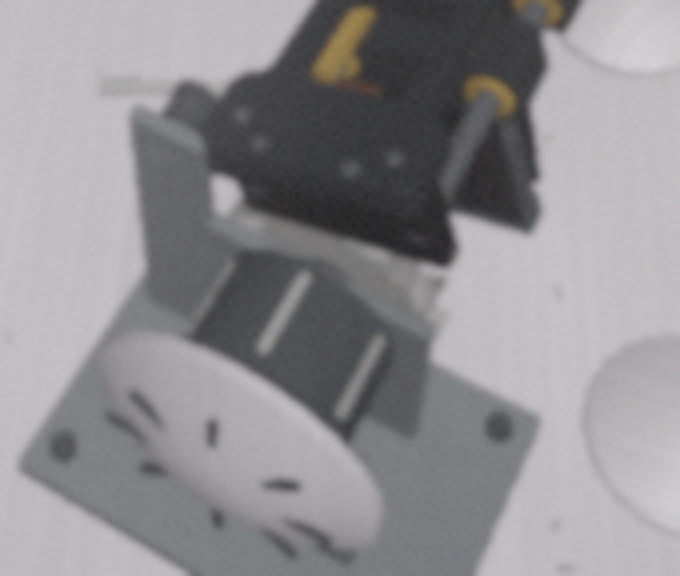

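Emit:
play_rows:
  increments:
    - {"dx":0,"dy":0,"dz":0,"rx":0,"ry":0,"rz":0}
    - {"dx":0,"dy":0,"dz":0,"rx":0,"ry":0,"rz":0}
    - {"dx":0,"dy":0,"dz":0,"rx":0,"ry":0,"rz":0}
    - {"dx":0,"dy":0,"dz":0,"rx":0,"ry":0,"rz":0}
    - {"dx":0,"dy":0,"dz":0,"rx":0,"ry":0,"rz":0}
    - {"dx":0,"dy":0,"dz":0,"rx":0,"ry":0,"rz":0}
    - {"dx":0,"dy":0,"dz":0,"rx":0,"ry":0,"rz":0}
    - {"dx":0,"dy":0,"dz":0,"rx":0,"ry":0,"rz":0}

```text
t: 7.57
eef_pos: [502.3, 140.8, 410.6]
tcp_rot: [-3.139, -0.298, 2.715]
ft_force: [4.0, -1.6, -4.8]
opening: 0.125
```

```bash
python3 snap.py 6
python3 - <<'E'
import numpy as np
a,b,c=[np.load(f"pics/side{k}.npz")["image"][240:384,200:370].astype(int) for k in "456"]
print((abs(a-b).max(2)>40).sum(),(abs(b-c).max(2)>40).sum())
E
```

```text
7.5667 [502.28917546 140.76816061 410.57286075] [ 4.03723726 -1.56587564 -4.79592075] 11.851743973922169 (array([52.1,  0.2, 51.1]), array([-0.01, -2.84, -0.05]), array([443.3, 167.6, 206. ]), array([443.3, 167.6, 377. ])) (array([-0.3,  0.4,  1. ]), array([-0.01,  0.02, -0.06]), array([456.3, 161.8, 246.2]), array([502.4, 141.2, 409.5]))
231 0
```

View pics/s6.png

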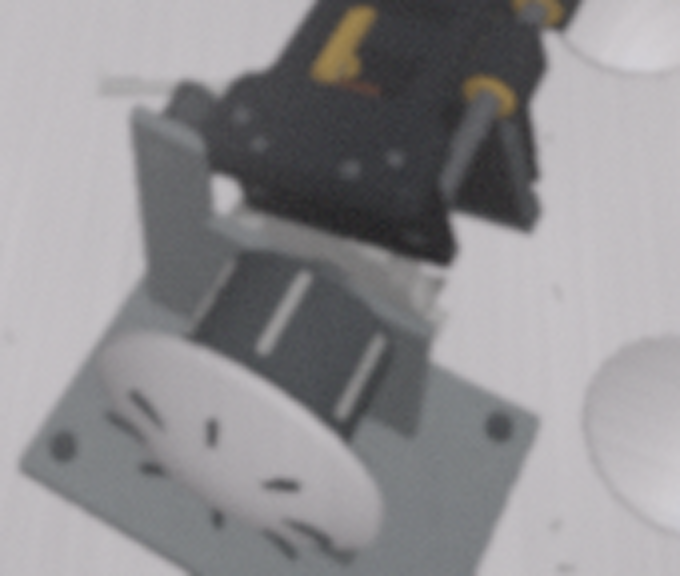

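The drum stopped at its end: no pixels changed between t=6.85 and t=7.57. Next I'll lower along the same arc.

Run:
```python
from h import *
from cell import env
s=env.state()
for th in (.25,.2,.15,.1,.05,0):print(th,*go(s,th,up=1.3)[:2])
```

```text
0.25 [9.9 0.4 7. ] [-0.01 -0.46 -0.06]
0.2 [19.2  0.3 14.7] [-0.01 -0.93 -0.06]
0.15 [28.2  0.3 22.8] [-0.01 -1.41 -0.06]
0.1 [36.7  0.3 31.4] [-0.01 -1.89 -0.05]
0.05 [44.8  0.2 40.5] [-0.01 -2.37 -0.05]
0 [52.5  0.2 49.9] [-0.01 -2.84 -0.05]
```

Emit:
play_rows:
  increments:
    - {"dx":9.9,"dy":0,"dz":7,"rx":0,"ry":-0.46,"rz":0}
    - {"dx":19.2,"dy":0,"dz":14.7,"rx":0,"ry":-0.93,"rz":0}
    - {"dx":28.2,"dy":0,"dz":22.8,"rx":0,"ry":-1.41,"rz":0}
    - {"dx":36.7,"dy":0,"dz":31.4,"rx":0,"ry":-1.89,"rz":0}
    - {"dx":44.8,"dy":0,"dz":40.5,"rx":0,"ry":-2.37,"rz":0}
    - {"dx":52.5,"dy":0,"dz":49.9,"rx":0,"ry":-2.84,"rz":0}
    - {"dx":52.5,"dy":0,"dz":49.9,"rx":0,"ry":-2.84,"rz":0}
    - {"dx":52.5,"dy":0,"dz":49.9,"rx":0,"ry":-2.84,"rz":0}

```text
t: 8.28
eef_pos: [443.0, 167.7, 378.6]
tcp_rot: [-3.139, 0.001, 2.717]
ft_force: [4.3, -2.7, -4.2]
opening: 0.124
```

```bash
python3 snap.py 7
```

```text
8.2833 [443.04176391 167.67393265 378.56885583] [ 4.31759489 -2.74485113 -4.24312652] 11.791397239467251 (array([-0.3,  0. ,  1.6]), array([-0.02,  0.01, -0.05]), array([443.3, 167.6, 206. ]), array([443.3, 167.6, 377. ])) (array([-65.1,   0.3, -30.9]), array([-0.01,  2.87, -0.05]), array([456.3, 161.8, 246.2]), array([502.4, 141.2, 409.5]))
```

View pics/s7.png

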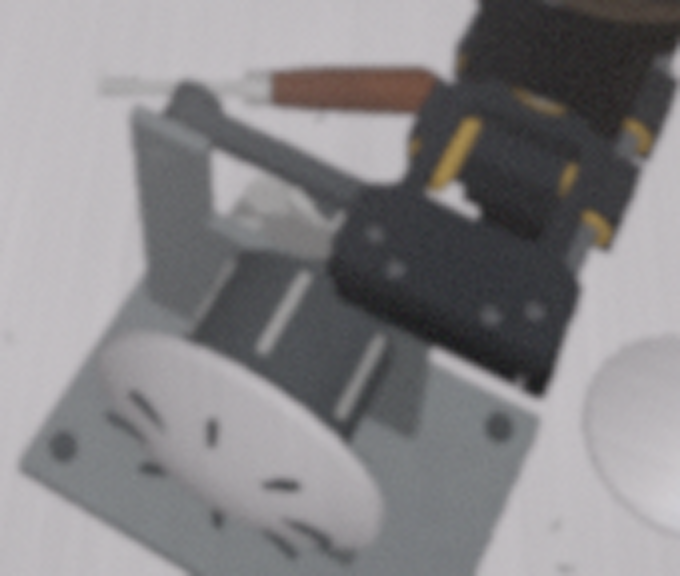

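The pawl is back down, the drum hasn't moved, and the force is small. I'll open to 0.6, then go straight up.

Emit:
play_rows:
  fingers: 0.6
  increments:
    - {"dx":0,"dy":0,"dz":0,"rx":0,"ry":0,"rz":0}
    - {"dx":0,"dy":0,"dz":0,"rx":0,"ry":0,"rz":0}
    - {"dx":0,"dy":0,"dz":0,"rx":0,"ry":0,"rz":0}
    - {"dx":0,"dy":0,"dz":0,"rx":0,"ry":0,"rz":0}
    - {"dx":0,"dy":0,"dz":0,"rx":0,"ry":0,"rz":0}
    - {"dx":0,"dy":0,"dz":0,"rx":0,"ry":0,"rz":0}
    - {"dx":0,"dy":0,"dz":0,"rx":0,"ry":0,"rz":0}
    - {"dx":0,"dy":0,"dz":0,"rx":0,"ry":0,"rz":0}

```text
t: 9.0
eef_pos: [443.1, 167.6, 378.6]
tcp_rot: [-3.139, 0.0, 2.716]
ft_force: [0.5, -1.1, 0.5]
opening: 0.588
```

Emit:
play_rows:
  increments:
    - {"dx":0,"dy":0,"dz":-5,"rx":0,"ry":0,"rz":0}
    - {"dx":0,"dy":0,"dz":-15,"rx":0,"ry":0,"rz":0}
    - {"dx":0,"dy":0,"dz":-30,"rx":0,"ry":0,"rz":0}
    - {"dx":0,"dy":0,"dz":-45,"rx":0,"ry":0,"rz":0}
    - {"dx":0,"dy":0,"dz":-60,"rx":0,"ry":0,"rz":0}
    - {"dx":0,"dy":0,"dz":-80,"rx":0,"ry":0,"rz":0}
    - {"dx":0,"dy":0,"dz":-95,"rx":0,"ry":0,"rz":0}
    - {"dx":0,"dy":0,"dz":-100,"rx":0,"ry":0,"rz":0}

```text
t: 9.67
eef_pos: [443.1, 167.8, 480.9]
tcp_rot: [-3.141, 0.003, 2.717]
ft_force: [-0.0, -0.1, -0.7]
opening: 0.6
```

Emit:
play_rows:
  increments:
    - {"dx":0,"dy":0,"dz":0,"rx":0,"ry":0,"rz":0}
    - {"dx":10,"dy":8,"dz":0,"rx":0,"ry":0,"rz":0}
    - {"dx":30,"dy":20,"dz":0,"rx":0,"ry":0,"rz":0}
    - {"dx":50,"dy":40,"dz":0,"rx":0,"ry":0,"rz":0}
    - {"dx":60,"dy":65,"dz":0,"rx":0,"ry":0,"rz":0}
    - {"dx":60,"dy":90,"dz":0,"rx":0,"ry":0,"rz":0}
    - {"dx":60,"dy":110,"dz":0,"rx":0,"ry":0,"rz":0}
    - {"dx":60,"dy":120,"dz":0,"rx":0,"ry":0,"rz":0}

```text
t: 10.33
eef_pos: [438.4, 303.6, 479.6]
tcp_rot: [-3.141, 0.002, 2.718]
ft_force: [-0.7, -1.0, -0.4]
opening: 0.599
```

```bash
python3 snap.py 8
python3 - <<'E'
import numpy as np,cv2
a=np.load("pics/side0.npz")["image"];b=np.load("pics/side8.npz")["image"]
cv2.imwrite("pics/full8.png",cv2.resize(b[:,:,::-1],(800,600),interpolation=cv2.INTER_CUBIC))
E
```

```text
10.3333 [438.41653111 303.63419126 479.60069791] [-0.68942232 -1.04611991 -0.39147094] 56.94324272383704 (array([ -60.2, -121.9,  102.8]), array([-0.01,  0.02, -0.04]), array([443.3, 167.6, 206. ]), array([443.3, 167.6, 377. ])) (array([-125. , -121.7,   70.4]), array([-0.  ,  2.88, -0.04]), array([456.3, 161.8, 246.2]), array([502.4, 141.2, 409.5]))
```

View pics/full8.png

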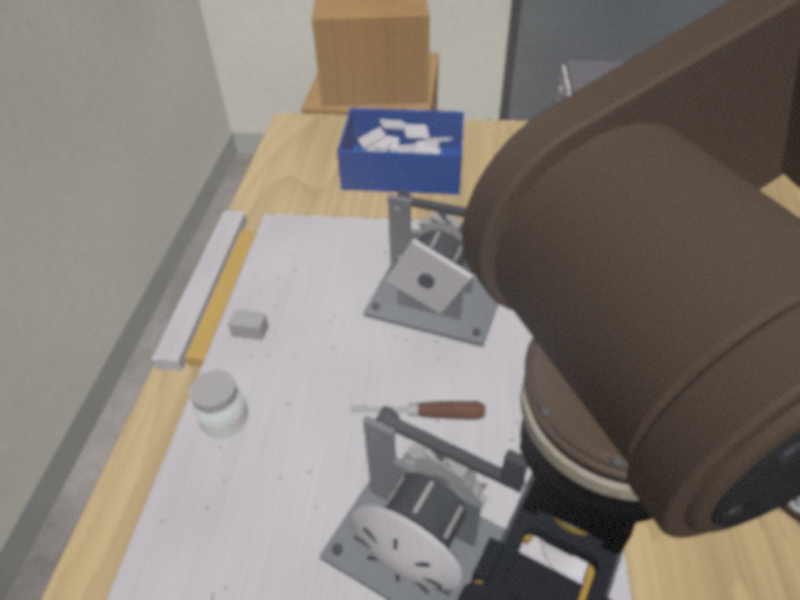

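The tab is back near (515,468), as at the start, and the gripper is well clear. I'll compare the pawl edges and the drum pattern with the first picture.

Run:
```python
import numpy as np,cv2
a=np.load("pics/side0.npz")["image"];b=np.load("pics/side8.npz")["image"]
for n,r,c in [("dome bar",(262,308),(245,322)),("plate bar",(122,140),(248,292))]:
    d=abs(a[r[0]:r[1],c[0]:c[1]].astype(int)-b[r[0]:r[1],c[0]:c[1]]).max(2);print(n,(d>40).sum(),np.argwhere(d>40).tolist()[:10])
f=lambda i:cv2.resize(i[250:384,200:340,::-1],None,fx=2.85,fy=2.85,interpolation=cv2.INTER_CUBIC)
cv2.imwrite("pics/cmp.png",cv2.convertScaleAbs(np.hstack([f(a),f(b)]),alpha=1.4))
```

```text
dome bar 179 [[4, 22], [4, 23], [4, 24], [5, 23], [5, 24], [5, 26], [5, 27], [5, 28], [5, 29], [5, 35]]
plate bar 0 []
```

View pics/cmp.png

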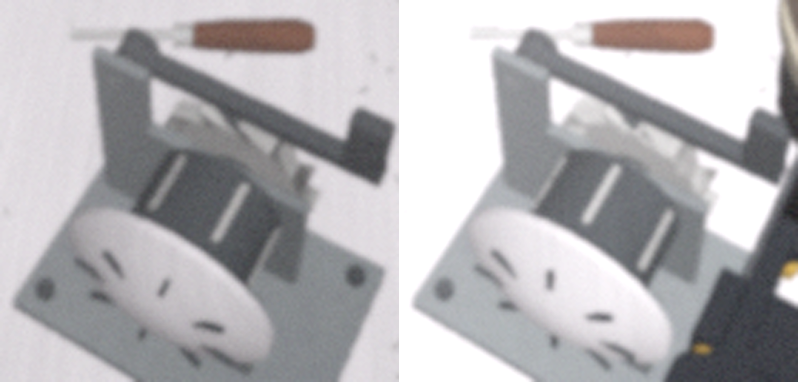

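Run:
```python
import numpy as np
a=np.load("pics/side0.npz")["image"].mean(2);b=np.load("pics/side8.npz")["image"].mean(2)
def edge(i,c,r0,r1):
    col=i[r0:r1,c-1:c+2].mean(1);h=(col[:3].mean()+col.min())/2;k=np.argmax(col<h);return r0+k-1+(col[k-1]-h)/(col[k-1]-col[k])
for c in (262,270,280,290,300,310,318,327,330,333):
    r=(270 if c>280 else 263) 
    r0={1:264}.get(0,264) if c<285 else (272 if c<322 else 280)
    print(c,round(edge(a,c,r0,r0+45),2),round(edge(b,c,r0,r0+45),2))
```

```text
262 271.78 272.03
270 281.44 264.23
280 287.11 286.82
290 284.58 284.59
300 289.34 289.35
310 294.3 294.36
318 297.95 298.06
327 288.35 288.4
330 289.49 289.57
333 290.69 290.67
```

```bash
python3 -c "
from cell import env
print(env.job_done())"
```

```text
the job is handed in; nothing more can be done
None
```

I gripped the tab of the domed-disc head's pawl and lifted it along its hinge arc to about 0.3 rad. I held it there about 3.5 s while the drum ran back, then lowered it along the same arc, let go and moved clear. I handed the job in just after 10.3 s; no verdict is reported.

Last checks:
- **Grip:** the jaws closed to 11.95 mm, matching the 12 mm tab. The highest wrist force I read was about 7 N.
- **Drum:** it stood still between t = 6.85 s and 7.57 s with the pawl held up. The ribs shifted by about 0.45 of their spacing, which fits the full 2.55 rad if there are six ribs. I assumed that count, and the pictures alone can't tell whole rib spacings apart.
- **Disc-head pawl:** in the last side picture its edges are within about 0.1 px of the first at most points I compared. Two points near the hinge end differed by 0.25 and 0.3 px. One point (column 270) disagreed by 17 px, which I took to be a false edge there.
- **Square-plate pawl:** the visible part of its bar had not changed at all; the arm hid the rest in that picture.
- **Gripper:** wrist force was about 1 N after letting go, within its noise, and the gripper was well clear.

The first `play_rows` call was refused as invalid input and nothing moved. I sent it again with every field filled in and smaller steps.

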